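# Index the bench magnifier to the next row of tubes

### The arm

A 6-joint arm with a two-finger parallel gripper is mounted at the origin on the work surface. World frame = base frame: x ahead of the robot, y to its left, z up, the work surface at z = 0. Lengths are in m, angles in rad, forces in N, time in s.
With the tool pointing down it reaches from about 0.3 to 0.95 m from the base axis. Payload 3.1 kg.
Tool frame: the origin (TCP) lies at the very end of the fingers, on their centre line; the grasp point (between the pads) lies 19 mm behind it; z points along the fingers, y is the line along which they close (so a half turn about z gives the same grasp; the last joint's range is limited). The gripper opens to 85 mm and grips with 20 to 120 N. Pads are 22 mm wide; open, the fingers measure 114 mm over their backs; the gripper's body (76 mm by 85 mm) begins 54 mm behind the grasp point. The pads swing forward as they close: fully open they stand 13 mm farther back than shut.
Start: joints at [-1.398, 0.308, 1.634, -0, 1.2, -0.07], TCP at [0.15, -0.607, 0.231] pointing down, gripper open.
Joint ranges: [-3.06, 3.06], [-0.79, 1.96], [0.05, 2.63], [-1.19, 4.34], [0.05, 2.64], [-2.94, 2.94]. Speed limits (rad/s): [2.79, 2.79, 3.14, 3.14, 3.14, 3.14].

### API

Orientations are given as a unit quaternion [w, x, y, z].
In Python, from station import ctrl gives the robot as it stands. The module is installed in compiled form; this text tells all that it offers.
- The arm moves only by the shell command python3 -m inch 'ROWS' [FORCE]. ROWS is JSON, a list of rows, each an object of numbers: "tx", "ty", "tz": the shift along the tool's x, y, z in cm; "ax", "ay", "az": the turn, a rotation vector about the tool's x, y, z in rad; "grip": the finger opening in cm, from 0 to 8.54. A call has 1 to 5 rows; each row is the pose to reach, as a shift and turn from the pose commanded when the call began, along the tool's axes at that moment; what a row does not reach only later rows make up. A row lasts 1/12 s, in which the tool goes at most 41.7 mm and 7.16 degrees, less where a joint would pass 70% of its speed; a pose out of reach is approached as far as the arm can. A call with a gripper value outside its range is refused whole. The fingers move at their own pace and stop on an object; FORCE is the grip in N (left out, the last holds). Time passes only in rows, so rows that repeat a pose let the fingers close. It gives the time, the measured TCP pose, the force, the opening and the grip force at its end, in the units of the state.
- ctrl.get_state(): the state, without advancing time (a new reading comes with each control period).
- ctrl.read_camera(name): name is "side" or "top" or "wrist"; returns the picture (400x640x3 uint8, red, green, blue); there is no depth.
- ctrl.get_calibration(name): a dict with "fov_y" (degrees; the focal length in pixels is half the picture's height over the tangent of half this angle, whatever the lens; pixels are square), "cx", "cy" (the principal point, pixels), "dist" ([k1, k2, p1, p2, k3] as OpenCV has them; the pictures are not rectified), "rvec" (rotation vector, rad) and "tvec" (3), from world to camera coordinates, as OpenCV has them. Camera axes: x right, y down, z forward; pixel columns grow to the right and rows downward; lengths in m; the calibration is good to about 2 mm. A picture is of the moment at which its call begins: read the wrist's pose just before it. get_calibration takes no time and is no camera call; for the wrist camera it gives the pose at the moment of the call.
- ctrl.hand_in(): hands the job in; it is judged then, once.
Trained networks look in the newest picture that a camera, given by its name, has taken for a name from the list of things; names that differ only in an ending like _2 or _b are one class to them, and where a whole thing is asked for, a point or a joint stands for the part that bears it (a point fixed in the world has none). Each returns a list of dicts, best first, with "conf" (0 to 1); they miss things now and then, are a little off and sometimes report something else, mostly with a low value. They report only what shows in the picture. A call takes as long as a camera call.
- ctrl.look_for(camera, name): "centre" ([x, y, z] in m, in world coordinates, good to about 4 mm: the middle of the surface that is visible of it).
The state is a dict: "time_s": time; "joints": joint angles; "qd": joint speeds; "effort": joint torques, N m; "position": TCP position; "eef_rot": TCP orientation; "wrist_force": force on the tool from outside, world axes, zero at the start; "torque": the same for the moment, N m; "finger_gap": opening from 0.0 (shut) to 1.0 (fully open); "grip_force": force on a finger pad.
Only numpy, scipy, OpenCV 4.12 (cv2) and the standard library are available. Lean on these libraries where they do the work, as an engineer would, in place of code of your own. Each camera call takes 0.05 s, during which the arm holds its last target. There are 200 camera calls.

### The job

Move the bench magnifier on by one row of tubes: hook a fingertip under the pull ring of its index pin, lift the pin out of its hole, swing the arm one hole towards the side where the rack of capped tubes stands, and let the pin drop fully home in that hole. Do not swing it past that hole or the wrong way, do not pinch or wrench the ring, and leave the loose things on the bench where they are.

Things in the scene. Friction and masses are not known exactly. Their poses are not given: they have to be found in the camera images.
- stand: Fixed magnifier stand, place and yaw vary: grey base 265 x 300 x 12 mm, steel column 40 mm thick, blue fan block of open tubes (top 59 mm up), and on the robot's side a steel index plate with five holes. Origin: on the table under the column's axis (the pivot). Its -x axis points from the column to the middle hole, on the robot's side; z up.
- middle_hole (a point): Mouth of the index plate's middle hole, where the pin starts. The plate is an arc strip 44 mm wide, its top 75 mm above the table. Its five holes, 12.5 mm wide, lie 190 mm from the pivot, 18 degrees (0.314 rad, about 60 mm) apart.
- swing_arm (a joint): Angle of the white swing arm about the column (rad): 0 = over the middle hole, where it starts; positive = free end swung towards the stand's +y (the robot's left), negative = right. Holes at -0.628, -0.314, 0, 0.314, 0.628; limits +-0.78. Turns easily (under 1 N at the ring), stays where left. Arm 12 mm thick, top 97 mm above the table; the pin sits near its free end.
- lens_center (a point): Centre of the round lens (92 mm over its frame) set in the swing arm, 100 mm from the pivot, 91 mm above the table; the frame's top is 97 mm up.
- index_pin (a joint): Height of the sprung index pin over its home place (m): 0 = fully home; 0.010 = rounded 9 mm nose just clear of the hole, resting on the plate; 0.030 = upper stop. It slides straight up and down in the arm, 190 mm from the pivot. Spring: about 3 N down at home, 5.5 N when 20 mm up. Lowered within about 4 mm of a hole it drops in.
- ring_center (a point): Centre of the dark steel pull ring on the pin; travels with pin and arm. 60 mm wide inside, wire 8 mm thick. At home 166 mm above the table, 158 mm from the pivot, in the arm's vertical middle plane. The ring leans 60 degrees from upright: it rises from its foot on the pin (190 mm from the pivot) towards the pivot, so a finger pointing down and tipped 30 degrees towards the pivot goes square through it, with room for 45 mm of it beyond the wire.
- tube_rack: Loose low blue rack, 80 x 130 mm and 48 mm high, with three rows of small white-capped tubes, standing to the left or to the right of the stand: it tells which way the arm is to go. Origin at the centre of its underside. Not to be touched.
- tip_box: Loose closed tip box, 85 x 122 mm, 75 mm high, grey with a white lid, on the other side of the stand. Origin at the centre of its underside. Leave alone.
- beaker: Loose glass beaker, 68 mm wide, 85 mm high. Origin at the centre of its underside. Leave alone.
- jar: Loose white jar with lid, 56 mm wide, 62 mm high. Origin at the centre of its underside. Leave alone.
- reagent_bottle: Loose amber bottle, 72 mm wide, 120 mm high, at the right. Origin at the centre of its underside. Leave alone.
- marker_pen: Loose marker pen, 140 mm long, 13 mm thick, lying in front of the stand along its own y. Origin under its middle. Leave alone.
- forceps: Loose steel forceps, 135 mm long, 8 mm thick, lying in front of the stand along its own y. Origin under its middle. Leave alone.

How it is judged:
On the way, in this order (a step that is already met when the one before it is completed fails the run):
1. the pin is lifted clear of the middle hole by fingers on its ring, the arm still at that hole (value of joint index_pin above 0.0105 m and value of joint swing_arm between -0.15 and 0.15 rad and contact force between the fingers and index_pin above 0.5 N), for 0.1 s.
2. the arm stands at the next hole towards the tube rack, with the pin home in it (((world y of tube_rack above 0 m and value of joint swing_arm between 0.284 and 0.344 rad) or (world y of tube_rack below 0 m and value of joint swing_arm between -0.344 and -0.284 rad)) and value of joint index_pin below 0.002 m), for 0.2 s.
At the end, for the whole second after the job is handed in: The arm rests at the hole next to the middle one on the tube rack's side (within 0.03 rad of 18 degrees), the pin is fully home (within 2 mm), the arm is still, every loose thing is within 30 mm of where it stood and the beaker, jar and bottle are upright (all of step 2 and velocity of joint swing_arm between -0.05 and 0.05 rad/s and distance of each of tube_rack, tip_box, beaker, jar, reagent_bottle, marker_pen, forceps from where it was at the start of the episode below 0.03 m and angle between each of beaker, jar, reagent_bottle's own z axis and vertical below 0.2 rad); the robot touches nothing.
It fails at once if the arm is swung past the next hole, half-way to the second (value of joint swing_arm above 0.471 rad or value of joint swing_arm below -0.471 rad).
It fails at once if the arm is swung the wrong way, half-way to the other neighbouring hole ((world y of tube_rack above 0 m and value of joint swing_arm below -0.157 rad) or (world y of tube_rack below 0 m and value of joint swing_arm above 0.157 rad)).
It fails at once if the ring is pinched hard or wrenched (more than 30 N of finger force on the pin and ring) (contact force between the fingers and index_pin above 30 N).
It fails at once if a loose thing is knocked away, lifted or carried (more than 30 mm) (distance of any of tube_rack, tip_box, beaker, jar, reagent_bottle, marker_pen, forceps from where it was at the start of the episode above 0.03 m).
It also fails if it takes over 48 s, if anything falls off the work surface, if the arm or the gripper's body presses on something with over 40 N, if the wrist force passes 120 N, or if a joint passes its speed limit or range.

## Working session

There is one attempt and no reset: what is moved stays moved. The work goes in short steps, Python scripts to look and compute and a shell command to move; the robot and the scene stay as the last step left them, time stands still between calls to the robot, and variables do not carry over. Pictures are saved under pics/ and viewed, at most 10 in all, crops included, and the job is handed in when it is done.

```bash
mkdir -p pics; ls
python3 - <<'E'
from station import ctrl
import cv2,numpy as np
s=ctrl.get_state();print(s['time_s'],s['position'],s['eef_rot'],s['finger_gap'])
a=ctrl.read_camera('top');b=ctrl.read_camera('side')
cv2.imwrite('pics/a.png',a[:,:,::-1]);cv2.imwrite('pics/b.png',b[:,:,::-1])
for c in('top','side'):
  for n in('ring_center','stand','tube_rack','lens_center','middle_hole','index_pin','tip_box','beaker','jar','reagent_bottle'):
    try:print(c,n,[(np.round(d['centre'],3).tolist(),round(d['conf'],2)) for d in ctrl.look_for(c,n)[:2]])
    except Exception as e:print(c,n,e)
E
```

```text
pics
0.0 [ 0.15010813 -0.60585556  0.230053  ] [-1.14211153e-03  9.92637884e-01  1.21114506e-01 -5.42694949e-05] 1.0004677210876636
top ring_center [([0.615, -0.023, 0.164], 0.56), ([0.454, -0.387, 0.081], 0.24)]
top stand [([0.673, -0.038, 0.012], 0.78)]
top tube_rack [([0.632, 0.349, 0.031], 0.85), ([0.676, -0.035, 0.009], 0.57)]
top lens_center [([0.672, -0.03, 0.095], 0.57), ([0.379, 0.281, 0.062], 0.37)]
top middle_hole [([0.677, -0.035, 0.009], 0.93)]
top index_pin [([0.674, -0.038, 0.016], 0.59), ([0.612, -0.026, 0.165], 0.53)]
top tip_box [([0.623, -0.304, 0.073], 0.88)]
top beaker [([0.334, -0.297, 0.038], 0.96), ([0.454, -0.386, 0.081], 0.21)]
top jar [([0.381, 0.279, 0.058], 0.81), ([0.675, -0.034, 0.01], 0.46)]
top reagent_bottle [([0.455, -0.386, 0.081], 0.68)]
side ring_center [([0.61, -0.02, 0.164], 0.49)]
side stand [([0.664, 0.002, 0.009], 0.71)]
side tube_rack [([0.63, 0.364, 0.029], 0.8)]
side lens_center [([0.663, -0.025, 0.101], 0.69), ([0.385, 0.296, 0.06], 0.5)]
side middle_hole [([0.661, 0.005, 0.014], 0.55)]
side index_pin [([0.607, -0.021, 0.168], 0.73)]
side tip_box [([0.621, -0.272, 0.071], 0.73), ([0.458, -0.375, 0.07], 0.19)]
side beaker [([0.34, -0.276, 0.059], 0.7), ([0.625, -0.273, 0.069], 0.61)]
side jar [([0.386, 0.295, 0.061], 0.74), ([0.663, 0.001, 0.011], 0.63)]
side reagent_bottle [([0.455, -0.376, 0.072], 0.74)]
```

View pics/a.png

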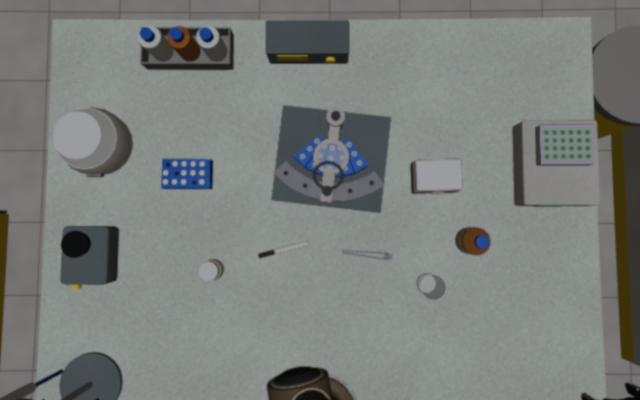

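View pics/b.png

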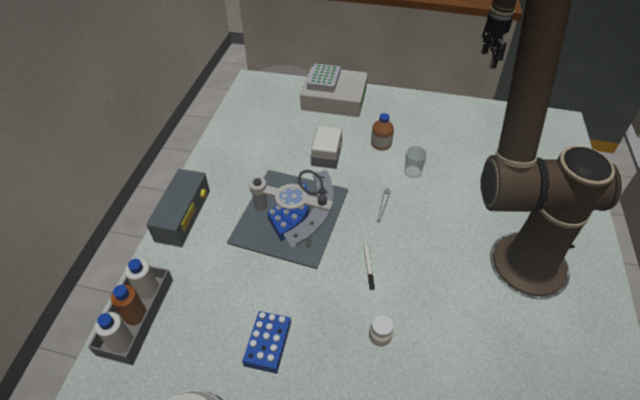

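The rack (186,174 in the top view) is to the robot's left, so the arm goes to +0.314. The stand is yawed slightly clockwise, with the column at (336,117) and the pin at (327,190). I'll refine this with a crop.

Run:
```python
import cv2
a=cv2.imread('pics/a.png')[95:220,262:402]
cv2.imwrite('pics/c.png',cv2.resize(a,None,fx=4.5,fy=4.5,interpolation=cv2.INTER_CUBIC))
```

```text
(no output)
```

View pics/c.png

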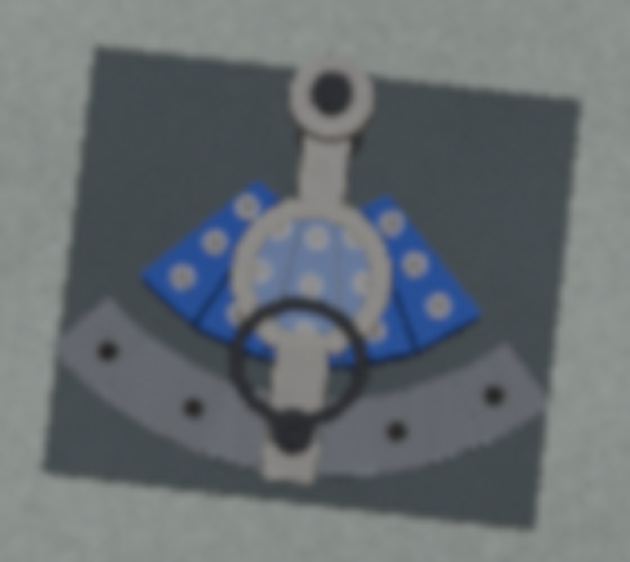

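The crop shows the free holes at (108,351), (193,408), (397,431) and (494,395), the lens centre at about (311,275) and the ring centre at about (299,364). I'll fit the pivot and yaw from these.

```bash
cat > h.py <<'E'
import numpy as np,cv2,json,sys
from scipy.optimize import least_squares
from scipy.spatial.transform import Rotation as R
from station import ctrl
def K(c):
    f=200/np.tan(np.radians(c['fov_y'])/2); return np.array([[f,0,c['cx']],[0,f,c['cy']],[0,0,1.]])
def proj(P,c): return cv2.projectPoints(np.array(P,float),np.array(c['rvec'],float),np.array(c['tvec'],float),K(c),np.array(c['dist'],float))[0][:,0]
def polar(p,r,a,z):  # p=[pivot x, y, yaw]; point on the arm at angle a
    t=p[2]+a; return [p[0]-r*np.cos(t),p[1]-r*np.sin(t),z]
# swing positive = towards +y of the stand => angle decreases in this convention
def pt(p,r,sw,z): return polar(p,r,-sw,z)
def target(p,sw,d,lift=0,off=0,tilt=30):
    """TCP pose: d m beyond ring centre along tool z; off m along ring plane up/pivotward"""
    t=p[2]-sw; o=np.array([np.cos(t),np.sin(t),0]); u=np.array([0,0,1.])
    s,c=np.sin(np.radians(tilt)),np.cos(np.radians(tilt))
    z=s*o-c*u; x=c*o+s*u; y=np.cross(z,x)
    C=np.array(pt(p,.158,sw,.166+lift))
    n=.5*o-.866*u; w=.866*o+.5*u
    return C+d*z+off*w, np.c_[x,y,z]
def state():
    s=ctrl.get_state(); q=s['eef_rot']; return s,np.array(s['position']),R.from_quat([q[1],q[2],q[3],q[0]]).as_matrix()
def rel(P,M,P0,M0): # cm, rad in tool frame
    return np.round(np.r_[M0.T@(P-P0)*100,R.from_matrix(M0.T@M).as_rotvec()],3)
E
cat > fit.py <<'E'
from h import *
c=ctrl.get_calibration('top')
px=np.array([[108,351],[193,408],[397,431],[494,395],[311,275],[299,364]])
px=np.array([262,95])+(px+.5)/4.5-.5
def mod(p): return [pt(p,.19,a,.075) for a in(.628,.314,-.314,-.628)]+[pt(p,.1,0,.097),pt(p,.158,0,.166)]
r=least_squares(lambda p:(proj(mod(p),c)-px).ravel(),[.75,-.04,-.1])
print(r.x,np.round(r.fun.reshape(-1,2),2)); np.save('p.npy',r.x)
p=r.x; print('ring',pt(p,.158,0,.166))
s,P0,M0=state(); print(P0)
for d in(-.10,-.02,.03): 
  P,M=target(p,0,d); print(d,P,rel(P,M,P0,M0))
E
python3 fit.py
```

```text
[ 0.770204   -0.04558215 -0.11346441] [[-0.11  0.09]
 [ 0.09  0.06]
 [-0.02  0.11]
 [ 0.02  0.08]
 [ 0.04  0.01]
 [-0.02 -0.32]]
ring [np.float64(0.6132199732313032), np.float64(-0.02769321724440328), 0.166]
[ 0.15025774 -0.60668135  0.23126959]
-0.1 [ 0.56354148 -0.02203216  0.25260254] [ 54.172 -46.814  -2.132  -0.093   0.518   0.348]
-0.02 [ 0.60328428 -0.02656101  0.18332051] [ 57.921 -45.419   4.796  -0.093   0.518   0.348]
0.03 [ 0.62812352 -0.02939153  0.14001924] [ 60.264 -44.547   9.127  -0.093   0.518   0.348]
```

```bash
python3 -m inch '[{"tz":-4,"grip":0},{"tz":-8,"tx":3,"ty":-2,"grip":0},{"tz":-8,"tx":6.5,"ty":-4.5,"grip":0},{"tz":-8,"tx":10,"ty":-7.5,"az":0.06,"grip":0},{"tz":-8,"tx":13,"ty":-10.5,"az":0.15,"grip":0}]' 30 && python3 -m inch '[{"tx":3.1,"ty":-2.7},{"tx":6.2,"ty":-5.4},{"tx":9.3,"ty":-8.1},{"tx":12.4,"ty":-10.8},{"tx":15.5,"ty":-13.5}]'
python3 - <<'E'
from h import *
p=np.load('p.npy');s,P0,M0=state();print(s['time_s'],P0,s['finger_gap'],s['joints'])
P,M=target(p,0,-.10);print(rel(P,M,P0,M0))
E
```

```text
invalid input
```

```bash
python3 -m inch '[{"tx":0,"ty":0,"tz":-4,"ax":0,"ay":0,"az":0,"grip":0},{"tx":3,"ty":-2,"tz":-8,"ax":0,"ay":0,"az":0,"grip":0},{"tx":6.5,"ty":-4.5,"tz":-8,"ax":0,"ay":0,"az":0,"grip":0},{"tx":10,"ty":-7.5,"tz":-8,"ax":0,"ay":0,"az":0.06,"grip":0},{"tx":13,"ty":-10.5,"tz":-8,"ax":0,"ay":0,"az":0.15,"grip":0}]'
```

```text
time_s: 1.52
position: [0.2442, -0.4863, 0.3129]
eef_rot: [0.002, 0.999, 0.044, 0.001]
wrist_force: [1.2, 0.2, 0.3]
finger_gap: 0.301
grip_force: 0.0
```

```bash
cat > st.py <<'E'
from h import *
# args: swing d lift off tilt (cm)
a=[float(v) for v in sys.argv[1:]]+[0]*5
p=np.load('p.npy');s,P0,M0=state()
P,M=target(p,a[0],a[1]/100,a[2]/100,a[3]/100,a[4] or 30)
print(round(s['time_s'],2),'pos',np.round(P0,4),'gap',round(s['finger_gap'],3),'F',np.round(s['wrist_force'],1),'j',np.round(s['joints'],2))
print('rel',rel(P,M,P0,M0).tolist())
E
python3 -m inch '[{"tx":3,"ty":-2.8,"tz":0,"ax":0,"ay":0,"az":0,"grip":0},{"tx":6,"ty":-5.6,"tz":0,"ax":0,"ay":0,"az":0,"grip":0},{"tx":9,"ty":-8.4,"tz":0,"ax":0,"ay":0,"az":0,"grip":0},{"tx":12,"ty":-11.2,"tz":0,"ax":0,"ay":0,"az":0,"grip":0},{"tx":15,"ty":-14,"tz":0,"ax":0,"ay":0,"az":0,"grip":0}]'; python3 st.py 0 -10
```

```text
time_s: 1.93
position: [0.3803, -0.3314, 0.3115]
eef_rot: [0.0, 0.999, 0.046, 0.0]
wrist_force: [0.2, -0.4, 0.6]
finger_gap: 0.001
grip_force: 0.0
1.93 pos [ 0.3803 -0.3314  0.3115] gap 0.001 F [ 0.2 -0.4  0.6] j [-0.8   0.    1.82  0.    1.32  0.68]
rel [21.096, -29.123, 5.884, -0.053, 0.521, 0.201]
```

```bash
python3 -m inch '[{"tx":3,"ty":-2.5,"tz":0,"ax":0,"ay":0.05,"az":0.02,"grip":0},{"tx":6,"ty":-5.5,"tz":0,"ax":0,"ay":0.12,"az":0.05,"grip":0},{"tx":8,"ty":-8.9,"tz":0,"ax":-0.02,"ay":0.2,"az":0.08,"grip":0},{"tx":10,"ty":-12.3,"tz":0,"ax":-0.03,"ay":0.3,"az":0.12,"grip":0},{"tx":12,"ty":-15.7,"tz":0,"ax":-0.04,"ay":0.4,"az":0.16,"grip":0}]'; python3 st.py 0 -10
```

```text
time_s: 2.35
position: [0.4856, -0.1643, 0.3122]
eef_rot: [0.011, 0.979, -0.035, 0.202]
wrist_force: [1.5, 0.6, 0.5]
finger_gap: 0.002
grip_force: 0.0
2.35 pos [ 0.4856 -0.1643  0.3122] gap 0.002 F [1.5 0.6 0.5] j [-0.51 -0.22  2.07  0.21  0.93  1.04]
rel [3.862, -14.795, 8.052, -0.012, 0.116, 0.039]
```

```bash
cat h.py | tail -3 >/dev/null; python3 st.py 0 -8
```

```text
2.35 pos [ 0.4856 -0.1643  0.3122] gap 0.002 F [1.5 0.6 0.5] j [-0.51 -0.22  2.07  0.21  0.93  1.04]
rel [4.092, -14.766, 10.039, -0.012, 0.116, 0.039]
```

```bash
python3 -m inch '[{"tx":1,"ty":-3.5,"tz":0.5,"ax":0,"ay":0.05,"az":0.02,"grip":0},{"tx":2,"ty":-7.2,"tz":2,"ax":0,"ay":0.1,"az":0.04,"grip":0},{"tx":3,"ty":-10.8,"tz":4,"ax":-0.01,"ay":0.115,"az":0.04,"grip":0},{"tx":3.9,"ty":-13.5,"tz":6,"ax":-0.01,"ay":0.115,"az":0.04,"grip":0},{"tx":3.9,"ty":-14.8,"tz":7.5,"ax":-0.01,"ay":0.115,"az":0.04,"grip":0}]'; python3 -m inch '[{"tx":0,"ty":0,"tz":0,"ax":0,"ay":0,"az":0,"grip":0},{"tx":0,"ty":0,"tz":0,"ax":0,"ay":0,"az":0,"grip":0}]'; python3 st.py 0 -3
python3 - <<'E'
from h import *
p=np.load('p.npy')
for n in('wrist','side'):
    c=ctrl.get_calibration(n);im=ctrl.read_camera(n)
    print(n,[(np.round(d['centre'],4).tolist(),round(d['conf'],2)) for d in ctrl.look_for(n,'ring_center')[:2]])
    im=np.ascontiguousarray(im[:,:,::-1])
    t=p[2];o=np.array([np.cos(t),np.sin(t),0]);l=np.array([-o[1],o[0],0]);w=.866*o+[0,0,.5]
    C=np.array(pt(p,.158,0,.166)); a=np.linspace(0,6.28,25)
    for q in proj([C+.034*(np.cos(k)*w+np.sin(k)*l) for k in a]+[C],c): cv2.circle(im,tuple(int(v) for v in np.round(q)),1,(0,0,255),-1)
    if n=='side': im=cv2.resize(im[100:300,200:400],(600,600),interpolation=cv2.INTER_CUBIC)
    cv2.imwrite('pics/d_%s.png'%n,im)
E
```

```text
time_s: 2.77
position: [0.561, -0.0196, 0.2566]
eef_rot: [0.013, 0.965, -0.052, 0.256]
wrist_force: [-0.1, -1.1, 0.5]
finger_gap: -0.0
grip_force: 0.0
time_s: 2.93
position: [0.5591, -0.022, 0.2551]
eef_rot: [0.013, 0.966, -0.053, 0.254]
wrist_force: [0.3, 0.8, 0.7]
finger_gap: -0.002
grip_force: 0.0
2.93 pos [ 0.5591 -0.022   0.2551] gap -0.002 F [0.3 0.8 0.7] j [-0.12 -0.12  2.14  0.01  0.61  1.55]
rel [0.333, -0.021, 7.432, -0.003, 0.01, 0.004]
wrist []
side [([0.6109, -0.017, 0.1643], 0.71)]
```

View pics/d_wrist.png

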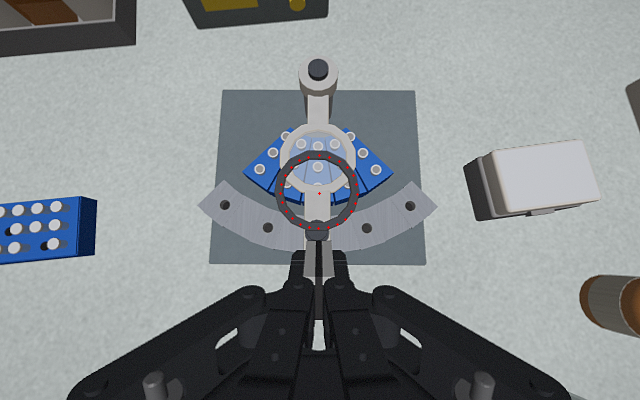

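View pics/d_side.png

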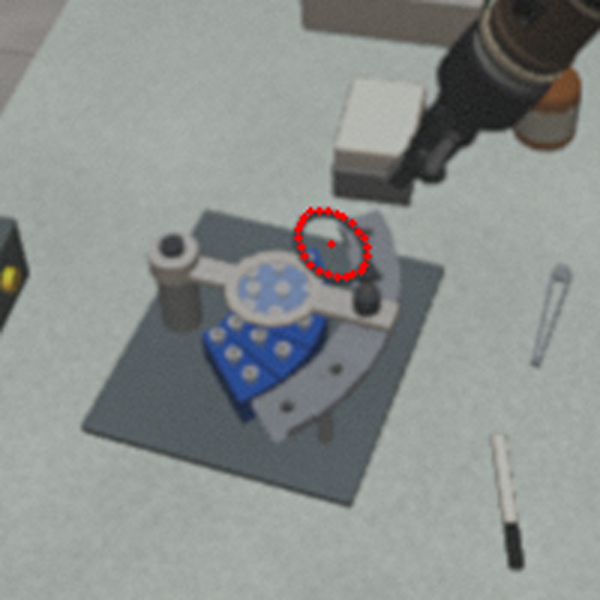

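The wrist view shows the ring centred at about (317,190). My projection lands at (319,193), so the two agree to about 1.5 mm. The fingers are shut and lined up with the ring, so I'm going in.

```bash
python3 -m inch '[{"tx":0.2,"ty":-0.1,"tz":2.5,"ax":0,"ay":0.01,"az":0,"grip":0},{"tx":0.3,"ty":-0.15,"tz":5,"ax":0,"ay":0.01,"az":0,"grip":0},{"tx":0.3,"ty":-0.15,"tz":7,"ax":0,"ay":0.01,"az":0,"grip":0},{"tx":0.3,"ty":-0.15,"tz":8,"ax":0,"ay":0.01,"az":0,"grip":0},{"tx":0.3,"ty":-0.15,"tz":8,"ax":0,"ay":0.01,"az":0,"grip":0}]'; python3 -m inch '[{"tx":0,"ty":0,"tz":1.5,"ax":0,"ay":0,"az":0,"grip":0},{"tx":0,"ty":0,"tz":3,"ax":0,"ay":0,"az":0,"grip":0},{"tx":0,"ty":0,"tz":4.5,"ax":0,"ay":0,"az":0,"grip":0},{"tx":0,"ty":0,"tz":5.2,"ax":0,"ay":0,"az":0,"grip":0},{"tx":0,"ty":0,"tz":5.2,"ax":0,"ay":0,"az":0,"grip":0}]'; python3 st.py 0 3 0 1.7
python3 - <<'E'
from h import *
cv2.imwrite('pics/e.png',ctrl.read_camera('wrist')[:,:,::-1])
E
```

```text
time_s: 3.55
position: [0.6011, -0.0272, 0.1863]
eef_rot: [0.014, 0.964, -0.055, 0.258]
wrist_force: [0.1, 0.3, -0.2]
finger_gap: -0.001
grip_force: 0.0
time_s: 3.97
position: [0.6277, -0.0295, 0.143]
eef_rot: [0.014, 0.964, -0.054, 0.259]
wrist_force: [0.5, -1.0, -0.2]
finger_gap: -0.004
grip_force: 0.0
3.97 pos [ 0.6277 -0.0295  0.143 ] gap -0.004 F [ 0.5 -1.  -0.2] j [-0.12  0.19  2.09  0.01  0.34  1.55]
rel [1.584, -0.009, 0.278, -0.002, -0.002, 0.001]
```

View pics/e.png

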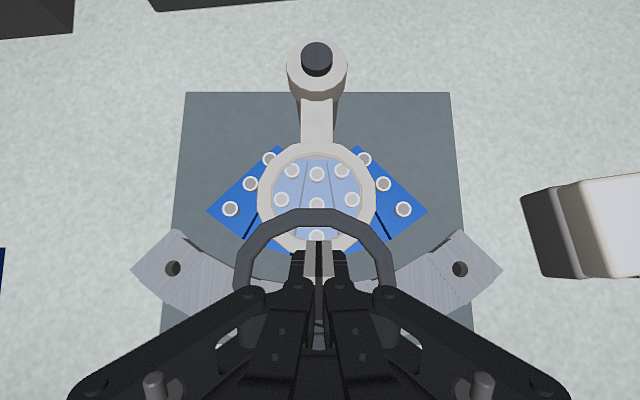

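The shut fingers are inside the ring, which spans x 233–397 and has its top wire at y≈218. Next I'll shift towards the top wire and then lift straight up. Up is +0.5 along tool x and −0.866 along tool z.

```bash
python3 -m inch '[{"tx":0.4,"ty":0,"tz":0.1,"ax":0,"ay":0,"az":0,"grip":0},{"tx":0.8,"ty":0,"tz":0.2,"ax":0,"ay":0,"az":0,"grip":0},{"tx":1.2,"ty":0,"tz":0.3,"ax":0,"ay":0,"az":0,"grip":0},{"tx":1.5,"ty":0,"tz":0.3,"ax":0,"ay":0,"az":0,"grip":0},{"tx":1.5,"ty":0,"tz":0.3,"ax":0,"ay":0,"az":0,"grip":0}]'; python3 -m inch '[{"tx":0.1,"ty":0,"tz":-0.17,"ax":0,"ay":0,"az":0,"grip":0},{"tx":0.2,"ty":0,"tz":-0.35,"ax":0,"ay":0,"az":0,"grip":0},{"tx":0.3,"ty":0,"tz":-0.52,"ax":0,"ay":0,"az":0,"grip":0},{"tx":0.4,"ty":0,"tz":-0.7,"ax":0,"ay":0,"az":0,"grip":0},{"tx":0.4,"ty":0,"tz":-0.7,"ax":0,"ay":0,"az":0,"grip":0}]'; python3 st.py 0 3 0 1.7
```

```text
time_s: 4.43
position: [0.6437, -0.0307, 0.1498]
eef_rot: [0.014, 0.964, -0.054, 0.261]
wrist_force: [0.3, -0.4, 0.5]
finger_gap: -0.003
grip_force: 0.0
time_s: 4.85
position: [0.6415, -0.0304, 0.156]
eef_rot: [0.014, 0.964, -0.054, 0.259]
wrist_force: [-1.1, 0.3, -0.4]
finger_gap: 0.002
grip_force: 0.6
4.85 pos [ 0.6415 -0.0304  0.156 ] gap 0.002 F [-1.1  0.3 -0.4] j [-0.12  0.19  2.05  0.01  0.37  1.55]
rel [-0.257, 0.052, 0.715, -0.003, -0.002, 0.001]
```

```bash
python3 -m inch '[{"tx":0.2,"ty":0,"tz":0.1,"ax":0,"ay":0,"az":0,"grip":0},{"tx":0.4,"ty":0,"tz":0.2,"ax":0,"ay":0,"az":0,"grip":0},{"tx":0.6,"ty":0,"tz":0.3,"ax":0,"ay":0,"az":0,"grip":0},{"tx":0.6,"ty":0,"tz":0.3,"ax":0,"ay":0,"az":0,"grip":0}]'; python3 -m inch '[{"tx":0.1,"ty":0,"tz":-0.17,"ax":0,"ay":0,"az":0,"grip":0},{"tx":0.2,"ty":0,"tz":-0.35,"ax":0,"ay":0,"az":0,"grip":0},{"tx":0.3,"ty":0,"tz":-0.52,"ax":0,"ay":0,"az":0,"grip":0},{"tx":0.3,"ty":0,"tz":-0.52,"ax":0,"ay":0,"az":0,"grip":0}]'; python3 st.py 0 3 0 1.7;python3 - <<'E'
from h import *
cv2.imwrite('pics/f.png',ctrl.read_camera('wrist')[:,:,::-1])
E
```

```text
time_s: 5.18
position: [0.6437, -0.0305, 0.1524]
eef_rot: [0.013, 0.966, -0.054, 0.254]
wrist_force: [-9.6, 0.9, 0.1]
finger_gap: 0.003
grip_force: 4.2
time_s: 5.52
position: [0.6434, -0.0305, 0.1578]
eef_rot: [0.013, 0.966, -0.054, 0.253]
wrist_force: [-6.7, -0.3, -4.4]
finger_gap: -0.003
grip_force: 3.7
5.52 pos [ 0.6434 -0.0305  0.1578] gap -0.003 F [-6.7 -0.3 -4.4] j [-0.12  0.2   2.04  0.01  0.4   1.56]
rel [-0.502, 0.061, 0.779, -0.003, 0.011, 0.001]
```

View pics/f.png

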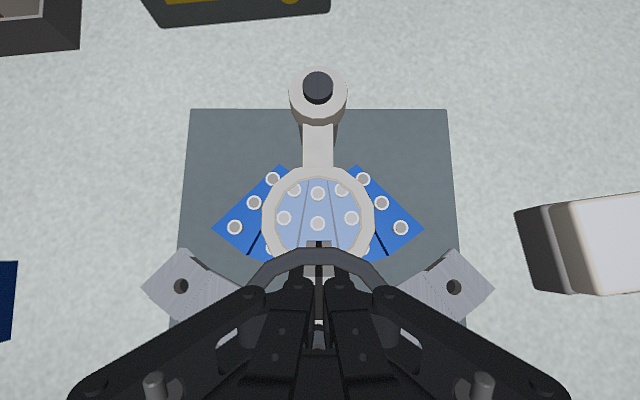

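The fingertips now show past the top wire (tip at 318,243; wire at y≈258) and the ring is loaded with about 4 N downward. I'll keep lifting straight up.

```bash
python3 -m inch '[{"tx":0.1,"ty":0,"tz":-0.17,"ax":0,"ay":0,"az":0,"grip":0},{"tx":0.2,"ty":0,"tz":-0.35,"ax":0,"ay":0,"az":0,"grip":0},{"tx":0.3,"ty":0,"tz":-0.52,"ax":0,"ay":0,"az":0,"grip":0},{"tx":0.4,"ty":0,"tz":-0.7,"ax":0,"ay":0,"az":0,"grip":0}]'; python3 -m inch '[{"tx":0.1,"ty":0,"tz":-0.17,"ax":0,"ay":0,"az":0,"grip":0},{"tx":0.2,"ty":0,"tz":-0.35,"ax":0,"ay":0,"az":0,"grip":0},{"tx":0.25,"ty":0,"tz":-0.43,"ax":0,"ay":0,"az":0,"grip":0},{"tx":0.25,"ty":0,"tz":-0.43,"ax":0,"ay":0,"az":0,"grip":0}]'; python3 st.py 0 3 0 1.7;python3 - <<'E'
from h import *
cv2.imwrite('pics/g.png',ctrl.read_camera('wrist')[:,:,::-1])
ctrl.read_camera('side')
print([(np.round(d['centre'],4).tolist(),round(d['conf'],2)) for d in ctrl.look_for('side','ring_center')[:2]])
E
```

```text
time_s: 5.9
position: [0.6433, -0.0306, 0.1654]
eef_rot: [0.013, 0.966, -0.054, 0.253]
wrist_force: [-5.3, 1.5, -5.7]
finger_gap: -0.0
grip_force: 3.7
time_s: 6.23
position: [0.6432, -0.0305, 0.1703]
eef_rot: [0.013, 0.966, -0.054, 0.253]
wrist_force: [-4.8, 1.0, -6.2]
finger_gap: -0.001
grip_force: 3.6
6.23 pos [ 0.6432 -0.0305  0.1703] gap -0.001 F [-4.8  1.  -6.2] j [-0.12  0.18  2.03  0.01  0.42  1.56]
rel [-1.105, 0.061, 1.874, -0.003, 0.011, 0.001]
[([0.5938, -0.016, 0.1734], 0.76)]
```

View pics/g.png

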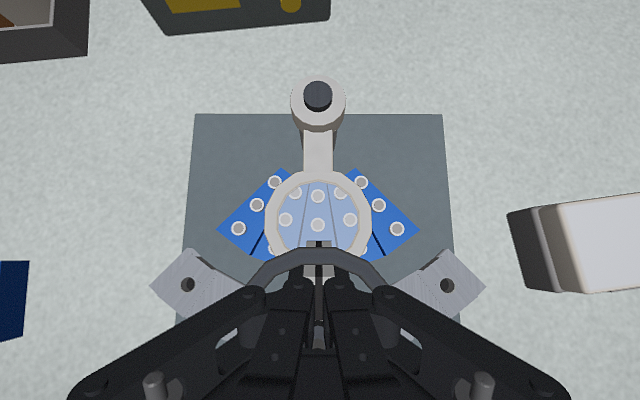

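The ring keeps its place relative to the fingers while the stand recedes, so the pin is up about 15 mm. I'll lift a little more and then compute the swing arc about the pivot.

```bash
python3 -m inch '[{"tx":0.1,"ty":0,"tz":-0.17,"ax":0,"ay":0,"az":0,"grip":0},{"tx":0.15,"ty":0,"tz":-0.26,"ax":0,"ay":0,"az":0,"grip":0},{"tx":0.15,"ty":0,"tz":-0.26,"ax":0,"ay":0,"az":0,"grip":0}]'
cat > sw.py <<'E'
from h import *
p=np.load('p.npy');s,P0,M0=state();c=np.array([p[0],p[1],0])
for a in map(float,sys.argv[1:]):
    Z=R.from_euler('z',-a).as_matrix(); print(a,rel(c+Z@(P0-c),Z@M0,P0,M0).tolist())
t=P0-c; print('tool bearing swing',p[2]-np.arctan2(-t[1],-t[0]), np.round(s['wrist_force'],1))
E
python3 sw.py .04 .08 .12 .16 .2
```

```text
time_s: 6.63
position: [0.6433, -0.0306, 0.1736]
eef_rot: [0.013, 0.966, -0.054, 0.253]
wrist_force: [-7.3, 0.4, -5.4]
finger_gap: -0.003
grip_force: 4.5
0.04 [0.012, -0.511, 0.007, -0.02, 0.0, 0.035]
0.08 [0.041, -1.021, 0.025, -0.039, 0.0, 0.07]
0.12 [0.088, -1.529, 0.052, -0.059, 0.0, 0.105]
0.16 [0.153, -2.034, 0.09, -0.078, 0.0, 0.139]
0.2 [0.235, -2.536, 0.137, -0.098, 0.0, 0.174]
tool bearing swing 0.004240188498584943 [-7.3  0.4 -5.4]
```

```bash
python3 -m inch '[{"tx":0.012,"ty":-0.51,"tz":0.007,"ax":-0.02,"ay":0,"az":0.035,"grip":0},{"tx":0.041,"ty":-1.02,"tz":0.025,"ax":-0.039,"ay":0,"az":0.07,"grip":0},{"tx":0.088,"ty":-1.53,"tz":0.052,"ax":-0.059,"ay":0,"az":0.105,"grip":0},{"tx":0.153,"ty":-2.03,"tz":0.09,"ax":-0.078,"ay":0,"az":0.139,"grip":0},{"tx":0.153,"ty":-2.03,"tz":0.09,"ax":-0.078,"ay":0,"az":0.139,"grip":0}]'; python3 sw.py .03 .06 .09 .12 .15
python3 - <<'E'
from h import *
cv2.imwrite('pics/h.png',ctrl.read_camera('wrist')[:,:,::-1])
E
```

```text
time_s: 7.05
position: [0.6473, -0.01, 0.1733]
eef_rot: [0.034, 0.958, -0.131, 0.251]
wrist_force: [-7.4, 2.3, -6.2]
finger_gap: 0.005
grip_force: 4.9
0.03 [0.008, -0.384, 0.005, -0.015, 0.0, 0.026]
0.06 [0.026, -0.767, 0.016, -0.029, 0.0, 0.052]
0.09 [0.054, -1.149, 0.032, -0.044, 0.0, 0.078]
0.12 [0.092, -1.531, 0.054, -0.059, 0.0, 0.105]
0.15 [0.141, -1.911, 0.081, -0.074, 0.0, 0.131]
tool bearing swing 0.16869682183689666 [-7.4  2.3 -6.2]
```

View pics/h.png

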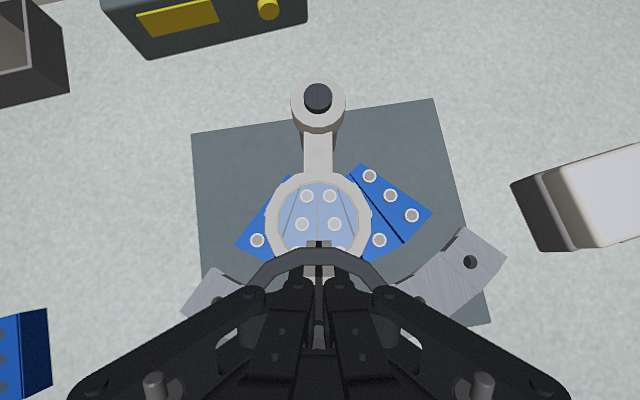

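The swing arm follows the tool and stays upright in the picture at x≈318. It now stands at about 0.165, so I need another 0.148.

```bash
python3 -m inch '[{"tx":0.008,"ty":-0.38,"tz":0.005,"ax":-0.015,"ay":0,"az":0.026,"grip":0},{"tx":0.026,"ty":-0.77,"tz":0.016,"ax":-0.029,"ay":0,"az":0.052,"grip":0},{"tx":0.054,"ty":-1.15,"tz":0.032,"ax":-0.044,"ay":0,"az":0.078,"grip":0},{"tx":0.092,"ty":-1.53,"tz":0.054,"ax":-0.059,"ay":0,"az":0.105,"grip":0},{"tx":0.138,"ty":-1.88,"tz":0.08,"ax":-0.073,"ay":0,"az":0.129,"grip":0}]'; python3 -m inch '[{"tx":0,"ty":0,"tz":0,"ax":0,"ay":0,"az":0,"grip":0},{"tx":0,"ty":0,"tz":0,"ax":0,"ay":0,"az":0,"grip":0}]'; python3 sw.py .005
python3 - <<'E'
from h import *
p=np.load('p.npy')
c=ctrl.get_calibration('wrist'); im=np.ascontiguousarray(ctrl.read_camera('wrist')[:,:,::-1])
# where lens centre / arm collar would be at swing .314
for a,k in((.284,(0,255,0)),(.314,(0,0,255)),(.344,(0,255,0))):
    for q in proj([pt(p,.1,a,.097),pt(p,.05,a,.097)],c): cv2.circle(im,tuple(int(v) for v in np.round(q)),2,k,-1)
cv2.imwrite('pics/i.png',im)
E
```

```text
time_s: 7.52
position: [0.6532, 0.0067, 0.173]
eef_rot: [0.053, 0.946, -0.203, 0.248]
wrist_force: [-9.5, 2.9, -6.4]
finger_gap: 0.002
grip_force: 6.0
time_s: 7.68
position: [0.6536, 0.0074, 0.173]
eef_rot: [0.052, 0.946, -0.202, 0.248]
wrist_force: [-9.0, 4.6, -6.1]
finger_gap: 0.001
grip_force: 5.9
0.005 [0.0, -0.064, 0.0, -0.002, 0.0, 0.004]
tool bearing swing 0.3131670430522676 [-9.   4.6 -6.1]
```

View pics/i.png

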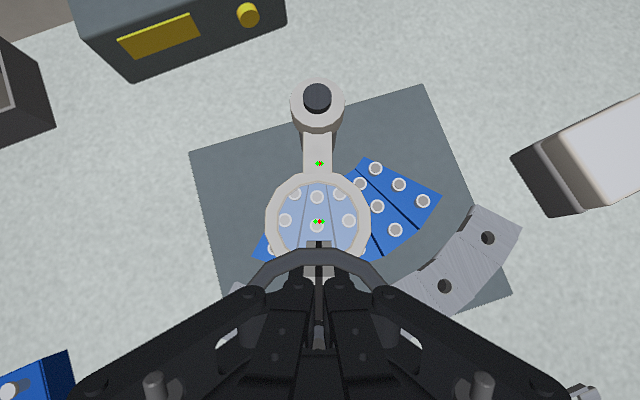

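The arm centreline at x≈318 agrees with the 0.314 marks at 319 to about 1 px. Lowering now.

```bash
python3 -m inch '[{"tx":-0.1,"ty":0,"tz":0.17,"ax":0,"ay":0,"az":0,"grip":0},{"tx":-0.25,"ty":0,"tz":0.43,"ax":0,"ay":0,"az":0,"grip":0},{"tx":-0.4,"ty":0,"tz":0.7,"ax":0,"ay":0,"az":0,"grip":0},{"tx":-0.5,"ty":0,"tz":0.87,"ax":0,"ay":0,"az":0,"grip":0},{"tx":-0.5,"ty":0,"tz":0.87,"ax":0,"ay":0,"az":0,"grip":0}]'; python3 -m inch '[{"tx":-0.15,"ty":0,"tz":0.26,"ax":0,"ay":0,"az":0,"grip":0},{"tx":-0.3,"ty":0,"tz":0.52,"ax":0,"ay":0,"az":0,"grip":0},{"tx":-0.5,"ty":0,"tz":0.87,"ax":0,"ay":0,"az":0,"grip":0},{"tx":-0.7,"ty":0,"tz":1.1,"ax":0,"ay":0,"az":0,"grip":0},{"tx":-0.7,"ty":0,"tz":1.1,"ax":0,"ay":0,"az":0,"grip":0}]'; python3 -m inch '[{"tx":-0.4,"ty":0,"tz":0,"ax":0,"ay":0,"az":0,"grip":0},{"tx":-0.8,"ty":0,"tz":0,"ax":0,"ay":0,"az":0,"grip":0},{"tx":-1.2,"ty":0,"tz":0,"ax":0,"ay":0,"az":0,"grip":0},{"tx":-1.2,"ty":0,"tz":0,"ax":0,"ay":0,"az":0,"grip":0}]'; python3 st.py .314 3 0 0
python3 - <<'E'
from h import *
p=np.load('p.npy')
c=ctrl.get_calibration('wrist'); im=np.ascontiguousarray(ctrl.read_camera('wrist')[:,:,::-1])
t=p[2]-.314;o=np.array([np.cos(t),np.sin(t),0]);l=np.array([-o[1],o[0],0]);w=.866*o+[0,0,.5]
C=np.array(pt(p,.158,.314,.166))
for h,k in((0,(0,0,255)),(.01,(0,255,0))):
    for q in proj([C+[0,0,h]+.034*(np.cos(b)*w+np.sin(b)*l) for b in np.linspace(-2,2,25)],c): cv2.circle(im,tuple(int(v) for v in np.round(q)),1,k,-1)
cv2.imwrite('pics/j.png',im)
E
```

```text
time_s: 8.15
position: [0.6534, 0.007, 0.163]
eef_rot: [0.052, 0.946, -0.203, 0.248]
wrist_force: [-9.9, 4.5, -5.2]
finger_gap: 0.001
grip_force: 6.0
time_s: 8.57
position: [0.6544, 0.0075, 0.1516]
eef_rot: [0.052, 0.945, -0.202, 0.25]
wrist_force: [-8.5, 5.4, -3.3]
finger_gap: 0.002
grip_force: 5.3
time_s: 8.9
position: [0.6501, 0.0112, 0.1505]
eef_rot: [0.051, 0.944, -0.201, 0.256]
wrist_force: [-0.2, 0.0, 0.7]
finger_gap: 0.001
grip_force: 0.0
8.9 pos [0.6501 0.0112 0.1505] gap 0.001 F [-0.2  0.   0.7] j [ 0.06  0.25  2.   -0.52  0.47  2.47]
rel [-1.405, 0.186, 0.397, -0.01, -0.004, 0.005]
```

View pics/j.png

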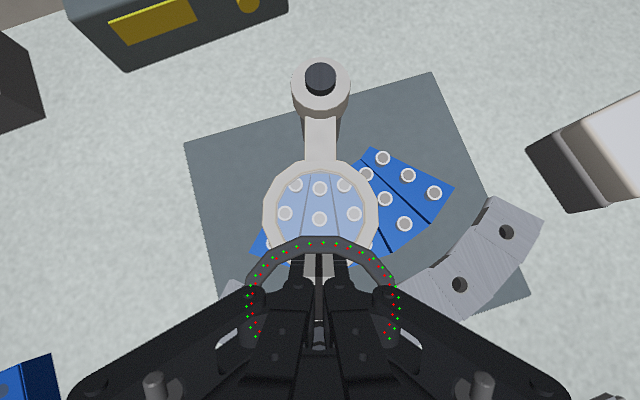

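The ring's top wire is centred at y≈244. That is close to the green marks (10 mm up), not the red ones (home), so the pin may be resting on the plate. I'll compare against the home-state picture e using the same camera-to-tool transform.

```bash
cat > chk.py <<'E'
from h import *
p=np.load('p.npy'); s,P,M=state(); c=ctrl.get_calibration('wrist')
Rc=cv2.Rodrigues(np.array(c['rvec'],float))[0]; A=Rc@M; b=Rc@P+np.array(c['tvec'],float)  # cam<-tool
def view(P,M,pts): 
    d=dict(c); Rw=A@M.T; d['rvec']=cv2.Rodrigues(Rw)[0]; d['tvec']=b-Rw@P; return proj(pts,d)
def ring(sw,h):
    t=p[2]-sw;o=np.array([np.cos(t),np.sin(t),0]);w=.866*o+[0,0,.5];C=np.array(pt(p,.158,sw,.166+h))
    return [C+.034*w, pt(p,.1,sw,.091), pt(p,0,sw,.1)]
def q(w,x,y,z): return R.from_quat([x,y,z,w]).as_matrix()
print('e home',view(np.array([.6277,-.0295,.143]),q(.014,.964,-.054,.259),ring(0,0)).round(1).tolist())
for h in(0,.01): print('now',h,view(P,M,ring(.314,h)).round(1).tolist())
for sw in(.284,.344): print(sw,view(P,M,ring(sw,0)).round(1).tolist())
for n in 'ej':  # top wire: dark run above the fingertips, 18 px right of the middle
    g=cv2.cvtColor(cv2.imread(f'pics/{n}.png'),cv2.COLOR_BGR2GRAY)
    print(n,g[200:275:3,300].tolist(),g[200:275:3,345].tolist())
E
python3 chk.py
```

```text
e home [[318.2, 217.6], [318.5, 197.7], [318.8, 72.8]]
now 0 [[322.4, 244.1], [321.9, 213.7], [322.8, 91.0]]
now 0.01 [[322.5, 242.7], [321.9, 213.7], [322.8, 91.0]]
0.284 [[331.1, 244.0], [325.8, 213.7], [322.8, 91.0]]
0.344 [[313.7, 243.9], [318.0, 213.6], [322.8, 91.0]]
e [140, 145, 153, 71, 80, 82, 81, 84, 81, 195, 174, 175, 176, 176, 195, 195, 201, 27, 37, 35, 81, 30, 38, 33, 33] [217, 164, 174, 174, 181, 75, 83, 82, 82, 82, 82, 27, 195, 195, 196, 194, 196, 123, 95, 45, 69, 29, 30, 33, 35]
j [170, 172, 172, 171, 171, 173, 173, 172, 173, 146, 138, 142, 45, 85, 82, 77, 79, 82, 65, 36, 79, 32, 37, 38, 36] [172, 172, 172, 172, 171, 169, 172, 172, 173, 173, 174, 173, 174, 55, 86, 79, 83, 80, 83, 67, 72, 23, 30, 36, 35]
```

Run:
```python
from h import *
p=np.load('p.npy')
c=ctrl.get_calibration('side'); im=np.ascontiguousarray(ctrl.read_camera('side')[:,:,::-1])
r=[(d['centre'],d['conf']) for d in ctrl.look_for('side','ring_center')]; print(r)
r=[(d['centre'],d['conf']) for d in ctrl.look_for('side','index_pin')]; print(r)
def ov(im,sw,h,k,S,x0,y0):
    t=p[2]-sw;o=np.array([np.cos(t),np.sin(t),0]);l=np.array([-o[1],o[0],0]);w=.866*o+[0,0,.5];C=np.array(pt(p,.158,sw,.166+h))
    for q in proj([C+.034*(np.cos(b)*w+np.sin(b)*l) for b in np.linspace(0,6.28,33)],c):
        cv2.circle(im,(int((q[0]+.5-x0)*S),int((q[1]+.5-y0)*S)),1,k,-1)
x0,y0=255,150;S=6
a=cv2.resize(cv2.imread('pics/b.png')[y0:y0+95,x0:x0+66],None,fx=S,fy=S,interpolation=cv2.INTER_CUBIC); ov(a,0,0,(0,0,255),S,x0,y0)
b=cv2.resize(im[y0:y0+95,x0:x0+66],None,fx=S,fy=S,interpolation=cv2.INTER_CUBIC); ov(b,.314,0,(0,0,255),S,x0,y0); ov(b,.314,.01,(0,255,0),S,x0,y0)
cv2.imwrite('pics/k.png',np.hstack([a,b])); print(np.hstack([a,b]).shape)
```

```text
[([0.6077, 0.0406, 0.1553], 0.72), ([0.6324, 0.3641, 0.0298], 0.46)]
[([0.61, 0.0321, 0.1601], 0.49)]
(570, 792, 3)
```

View pics/k.png

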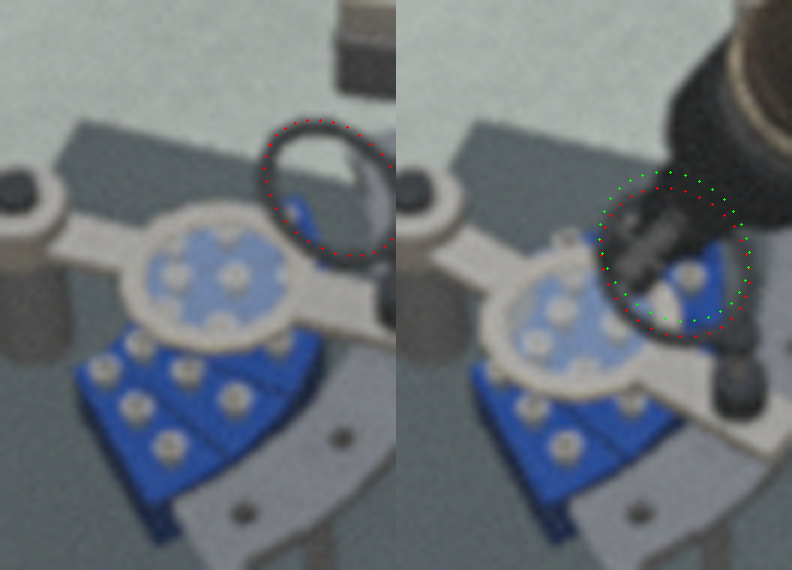

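In the side crops the free ring's bottom wire (y≈337) sits on the home marks (335), well away from the 10 mm marks (320). The pin is home, so I'll centre the finger and back out along its axis.

```bash
python3 -m inch '[{"tx":-0.5,"ty":0.1,"tz":0,"ax":0,"ay":0,"az":0,"grip":0},{"tx":-0.9,"ty":0.15,"tz":-0.5,"ax":0,"ay":0,"az":0,"grip":0},{"tx":-0.9,"ty":0.15,"tz":-2.5,"ax":0,"ay":0,"az":0,"grip":0},{"tx":-0.9,"ty":0.15,"tz":-4.5,"ax":0,"ay":0,"az":0,"grip":0},{"tx":-0.9,"ty":0.15,"tz":-6,"ax":0,"ay":0,"az":0,"grip":0}]'; python3 -m inch '[{"tx":0,"ty":0,"tz":-3,"ax":0,"ay":0,"az":0,"grip":0},{"tx":0,"ty":0,"tz":-6,"ax":0,"ay":0,"az":0,"grip":0},{"tx":0,"ty":0,"tz":-9,"ax":0,"ay":0,"az":0,"grip":0},{"tx":0,"ty":0,"tz":-9,"ax":0,"ay":0,"az":0,"grip":0},{"tx":0,"ty":0,"tz":-9,"ax":0,"ay":0,"az":0,"grip":0}]'
python3 - <<'E'
from h import *
p=np.load('p.npy')
from scipy.optimize import minimize
# dark-ring fit: height & swing from the side picture, at start (known 0,0) and now
def fit(im,c,sw0):
    g=cv2.GaussianBlur(cv2.cvtColor(im,cv2.COLOR_BGR2GRAY).astype(np.float32),(0,0),.7)
    def f(v):
        sw,h=sw0+v[0],v[1]/10
        t=p[2]-sw;o=np.array([np.cos(t),np.sin(t),0]);l=np.array([-o[1],o[0],0]);w=.866*o+[0,0,.5];C=np.array(pt(p,.158,sw,.166+h))
        q=proj([C+.034*(np.cos(b)*w+np.sin(b)*l) for b in np.linspace(-2.4,2.4,60)],c).astype(np.float32)
        return float(cv2.remap(g,q[:,0].copy(),q[:,1].copy(),cv2.INTER_LINEAR).mean())
    G=[(f((a,h)),a,h/10) for a in np.arange(-.05,.051,.005) for h in np.arange(-.08,.161,.01)]
    return np.round(min(G),4)
for n,old in(('side','pics/b.png'),('top','pics/a.png')):
    c=ctrl.get_calibration(n); im=np.ascontiguousarray(ctrl.read_camera(n)[:,:,::-1]); cv2.imwrite(f'pics/end_{n}.png',im)
    print(n,'start',fit(cv2.imread(old),c,0),'now',fit(im,c,.314))
    print([np.round(d['centre'],4) for d in ctrl.look_for(n,'ring_center')[:1]],[np.round(d['centre'],4) for d in ctrl.look_for(n,'lens_center')[:1]])
print('expected ring',pt(p,.158,.314,.166),'lens',pt(p,.1,.314,.097))
E
```

```text
time_s: 9.52
position: [0.6131, 0.025, 0.1978]
eef_rot: [0.051, 0.944, -0.201, 0.255]
wrist_force: [0.8, -0.6, 0.2]
finger_gap: -0.001
grip_force: 0.0
time_s: 9.93
position: [0.5731, 0.0433, 0.2775]
eef_rot: [0.05, 0.944, -0.201, 0.257]
wrist_force: [-0.4, -0.0, -1.1]
finger_gap: -0.001
grip_force: 0.0
side start [ 7.40799e+01 -1.50000e-02 -7.00000e-03] now [ 7.08031e+01 -5.00000e-03 -4.00000e-03]
[array([0.6188, 0.036 , 0.1627])] [array([0.6672, 0.0079, 0.1033])]
top start [ 5.65639e+01  5.00000e-03 -6.00000e-03] now [ 6.10399e+01 -0.00000e+00 -8.00000e-03]
[array([0.6264, 0.0308, 0.1686])] [array([ 0.6825, -0.0034,  0.0934])]
expected ring [np.float64(0.6264208695271717), np.float64(0.019919070581811638), 0.166] lens [np.float64(0.6792020202728745), np.float64(-0.004125681984172361), 0.097]
```

Run:
```python
from h import *
p=np.load('p.npy')
from scipy.optimize import minimize
def fit(ims,c,sw0):
    g=np.mean([cv2.cvtColor(i,cv2.COLOR_BGR2GRAY).astype(np.float32) for i in ims],0)
    b=np.linspace(-2.3,2.3,80)
    def smp(sw,h,r):
        t=p[2]-sw;o=np.array([np.cos(t),np.sin(t),0]);l=np.array([-o[1],o[0],0]);w=.866*o+[0,0,.5];C=np.array(pt(p,.158,sw,.166+h))
        q=proj([C+r*(np.cos(k)*w+np.sin(k)*l) for k in b],c).astype(np.float32)
        return np.minimum(cv2.remap(g,q[:,0].copy(),q[:,1].copy(),cv2.INTER_CUBIC),130).ravel()
    f=lambda v:float((smp(sw0+v[0]/10,v[1]/10,.034)-.5*smp(sw0+v[0]/10,v[1]/10,.034-.009)-.5*smp(sw0+v[0]/10,v[1]/10,.034+.009)).mean())
    best=min((f((a,h)),a,h) for a in np.arange(-.4,.41,.1) for h in np.arange(-.1,.16,.02))
    r=minimize(f,best[1:],method='Nelder-Mead'); return round(r.fun,1),'dsw %.4f h(mm) %.1f'%(r.x[0]/10,r.x[1]*100)
for n,old in(('side','pics/b.png'),('top','pics/a.png')):
    c=ctrl.get_calibration(n); ims=[np.ascontiguousarray(ctrl.read_camera(n)[:,:,::-1]) for _ in range(4)]
    print(n,'start',fit([cv2.imread(old)],c,0),'now',fit(ims,c,.314))
```

```text
side start (np.float64(-53.4), 'dsw -0.0099 h(mm) -6.3') now (np.float64(-46.6), 'dsw -0.0064 h(mm) -4.5')
top start (np.float64(-48.2), 'dsw -0.0000 h(mm) -4.1') now (np.float64(-49.1), 'dsw -0.0000 h(mm) -6.3')
```

Compared with the start, the ring height changed by +1.8 mm in the side view and −2.2 mm in the top view, and the swing is within 0.004 rad of the hole. So the pin is home and the robot is clear of everything.

```bash
python3 -c "
from station import ctrl
print(ctrl.hand_in())"
```

```text
the job is handed in; nothing more can be done
None
```

I moved the magnifier arm one hole to the left, towards the tube rack, and handed the job in; by camera measurement the pin is home (height within about 2 mm of its start) and the swing is within about 0.004 rad of the hole, but the hand-in gave no verdict, the loose things were not re-measured at the end, and I viewed 12 pictures against the limit of 10.

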